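Fill the nut dish and hold its lid ready above it

TASK

Pour all six nuts from the steel cup into the white dish and stand the empty cup back upright where it stood. Then pick up the dish's wooden lid, carry it over the bread without bumping it, and hold it ready over the dish so that I can look in before it is closed: level, square with the dish, centred, about 15 mm above the rim and touching neither dish nor nuts. Finish while still holding it there, not put down and not let go, and leave the loaf, bottle and jar where they are.

Things in the scene. Friction and masses are not known exactly. Their poses are not given: they have to be found in the camera images.
- dish: white ceramic storage dish, an open rectangular box standing loose on the table: 160 (its x) by 115 (its y) by 55 mm high, walls and floor 5 mm thick, 0.8 kg. Origin: centre of its underside; z up.
- dish_rim (a point): centre of the dish's mouth, level with the top of its rim, 55 mm above the dish's origin; its axes are the dish's
- lid: pale wooden lid of the dish, lying flat on the table: a plate 166 (its x) by 121 (its y) by 10 mm thick with a plain flat underside, and on its middle an upright grip bar 64 mm long (along x), 16 mm wide (along y), from 10 to 44 mm above the underside. 0.2 kg or a little more or less. Origin: centre of the underside; z up. It fits either way round.
- cup: plain steel tumbler standing upright on the table, 85 mm high, slightly flared: outer diameter 63 mm at the foot, 69 mm at the rim, wall 3 mm, 0.16 kg, open at the top. Holds the six nuts at the start, the topmost reaching about 44 mm above the table. Origin: centre of its underside; z up.
- cup_rim (a point): centre of the cup's mouth, 85 mm above its origin. The nuts roll out once it is tipped well past level (about 110 degrees from upright), provided the gripper's body does not stop its mouth, so hold it near the rim
- loaf: loaf of brown bread lying on the table between the dish and the lid, 200 (its x) by 100 (its y) by 108 mm high, 0.7 kg, loose; leave alone. Origin: centre of its underside
- bottle: green glass bottle, closed, 66 mm diameter, 200 mm high, loose; leave alone. Origin: centre of its underside
- jar: small amber glass jar, closed, 64 mm diameter, 100 mm high, loose; leave alone. Origin: centre of its underside
- nut0_center (a point): centre of a round brown nut in its shell, 22 mm diameter, 10 g, rolls freely; one of six alike, all in the cup at the start
- nut1_center (a point): centre of a round brown nut in its shell, 22 mm diameter, 10 g, rolls freely; one of six alike, all in the cup at the start
- nut2_center (a point): centre of a round brown nut in its shell, 22 mm diameter, 10 g, rolls freely; one of six alike, all in the cup at the start
- nut3_center (a point): centre of a round brown nut in its shell, 22 mm diameter, 10 g, rolls freely; one of six alike, all in the cup at the start
- nut4_center (a point): centre of a round brown nut in its shell, 22 mm diameter, 10 g, rolls freely; one of six alike, all in the cup at the start
- nut5_center (a point): centre of a round brown nut in its shell, 22 mm diameter, 10 g, rolls freely; one of six alike, all in the cup at the start
Things that resemble listed ones, but are neither listed nor needed, are in the scene too. Of the things that look like the lid, the largest one is meant.

How it is judged:
On the way, in this order (a step that is already met when the one before it is completed fails the run):
1. all six nuts lie in the dish (x of nut0_center in the frame of dish between -0.076 and 0.076 m and y of nut0_center in the frame of dish between -0.0535 and 0.0535 m and z of nut0_center in the frame of dish between 0 and 0.05 m and x of nut1_center in the frame of dish between -0.076 and 0.076 m and y of nut1_center in the frame of dish between -0.0535 and 0.0535 m and z of nut1_center in the frame of dish between 0 and 0.05 m and x of nut2_center in the frame of dish between -0.076 and 0.076 m and y of nut2_center in the frame of dish between -0.0535 and 0.0535 m and z of nut2_center in the frame of dish between 0 and 0.05 m and x of nut3_center in the frame of dish between -0.076 and 0.076 m and y of nut3_center in the frame of dish between -0.0535 and 0.0535 m and z of nut3_center in the frame of dish between 0 and 0.05 m and x of nut4_center in the frame of dish between -0.076 and 0.076 m and y of nut4_center in the frame of dish between -0.0535 and 0.0535 m and z of nut4_center in the frame of dish between 0 and 0.05 m and x of nut5_center in the frame of dish between -0.076 and 0.076 m and y of nut5_center in the frame of dish between -0.0535 and 0.0535 m and z of nut5_center in the frame of dish between 0 and 0.05 m), for 0.2 s.
2. the cup stands upright again, let go, where it stood, the nuts still in the dish (all of step 1 and distance of cup from where it was at the start of the episode below 0.05 m and angle between cup's own z axis and vertical below 0.1 rad and height (world z) of cup below 0.008 m and contact force between cup and the fingers below 0.05 N and linear speed of cup below 0.03 m/s), for 0.2 s.
At the end, for the whole second after the job is handed in: Six nuts in the dish; cup released, upright, within 50 mm of its first place; lid held still in the fingers, underside 3 to 32 mm above the rim, centred within 14 mm, tilt under 0.12 rad, long side within 0.14 rad of the dish's, touching nothing but the fingers (all of step 2 and z of lid in the frame of dish_rim between 0.003 and 0.032 m and horizontal distance between lid and dish_rim below 0.014 m and angle between lid's own z axis and vertical below 0.12 rad and angle between the x axis of lid and the x axis of dish, either way round below 0.14 rad and contact force between lid and the fingers above 1 N and linear speed of lid below 0.02 m/s and contact force between lid and dish below 0.05 N and contact force between lid and cup below 0.05 N and contact force between lid and loaf below 0.05 N and contact force between lid and bottle below 0.05 N and contact force between lid and jar below 0.05 N); the arm keeps its last pose, push and grip.
It fails at once if the loaf is shifted more than 30 mm or knocked over (distance of loaf from where it was at the start of the episode above 0.03 m or angle between loaf's own z axis and vertical above 0.35 rad).
It fails at once if the bottle is shifted more than 30 mm or knocked over (distance of bottle from where it was at the start of the episode above 0.03 m or angle between bottle's own z axis and vertical above 0.35 rad).
It fails at once if the jar is shifted more than 30 mm or knocked over (distance of jar from where it was at the start of the episode above 0.03 m or angle between jar's own z axis and vertical above 0.35 rad).
It fails at once if the carried lid bumps the loaf (contact force between lid and loaf above 1 N).
It also fails if it takes over 72 s, if anything falls off the work surface, if the arm or the gripper's body presses on something with over 40 N, if the wrist force passes 120 N, or if a joint passes its speed limit or range.

ROBOT

A 6-joint arm with a two-finger parallel gripper is mounted at the origin on the work surface. World frame = base frame: x ahead of the robot, y to its left, z up, the work surface at z = 0. Lengths are in m, angles in rad, forces in N, time in s.
With the tool pointing down it reaches from about 0.35 to 0.8 m from the base axis. Payload 7.3 kg.
Tool frame: the origin (TCP) lies between the finger pads; the fingertips stand 8 mm ahead of it and the grasp point (between the pads) lies 11 mm behind it; z points along the fingers, y is the line along which they close (so a half turn about z gives the same grasp; the last joint's range is limited). The gripper opens to 85 mm and grips with 20 to 120 N. Pads are 22 mm wide; open, the fingers measure 114 mm over their backs; the gripper's body (76 mm by 85 mm) begins 54 mm behind the grasp point. The pads swing forward as they close: fully open they stand 13 mm farther back than shut.
Start: joints at [-0.146, 0.342, 1.524, -0, 1.275, -0.146], TCP at [0.525, 0, 0.239] pointing down, gripper open.
Joint ranges: [-2.53, 2.53], [-0.77, 2.02], [0.04, 2.7], [-1, 4.14], [0.28, 2.66], [-3.11, 3.11]. Speed limits (rad/s): [2.57, 2.57, 3.14, 3.14, 3.14, 3.14].

INTERFACE

Orientations are given as a rotation vector (axis times angle).
In Python, from station import monitor, viewer, workorder, nets gives the robot as it stands.
- The arm moves only by the shell command python3 -m handwheel 'ROWS'. ROWS is JSON, a list of rows, each an object of numbers: "hand": the opening, from -1 (shut) to 1 (fully open); "tx", "ty", "tz": the shift along the world's x, y, z each as a share of 400 mm, from -1 to 1; "rx", "ry", "rz": the turn, a rotation vector about the world's x, y, z each as a share of 45 degrees, from -1 to 1. A call has 1 to 5 rows; each row shifts and turns the commanded pose from where the row before left it; what a row does not reach is not made up. A row lasts 1/10 s, in which the tool goes at most 50 mm and 8.59 degrees, less where a joint would pass 70% of its speed; a pose out of reach is approached as far as the arm can. A call with a number of a shift or a turn outside -1 to 1 is refused whole. A call with a gripper value outside its range is refused whole. The fingers move at their own pace and stop on an object; the grip force is fixed at half the most. Time passes only in rows, so rows that do not move let the fingers close. It gives the time, the measured TCP pose, the force, the opening and the grip force at its end, in the units of the state.
- monitor.state(): the state, without advancing time (a new reading comes with each control period).
- viewer.read_camera(name): name is "scene" or "side" or "wrist"; returns a dict with "pixels" (384x512x3 uint8, red, green, blue), "camera_matrix" (3x3 intrinsics, pixels), "position" and "attitude" of the camera in the world; the wrist camera has in their place "tool_from_camera" (4x4, takes a point from camera to tool coordinates, whose origin is the TCP and whose axes are the flange's). Camera axes: x right, y up, looking along -z (the intrinsics and any distortion apply to the point x, -y, -z); pixel columns grow to the right and rows downward; lengths in m; the calibration is good to about 2 mm. A picture is of the moment at which its call begins: read the wrist's pose just before it. There is no depth.
- workorder.job_done(): hands the job in; it is judged then, once.
Trained networks look in a picture, given as the dict that the camera call returned (one of the last four; its "shot" number tells which), for a name from the list of things; names that differ only in an ending like _2 or _b are one class to them, and where a whole thing is asked for, a point or a joint stands for the part that bears it (a point fixed in the world has none). Each returns a list of dicts, best first, with "confidence" (0 to 1); they miss things now and then, are a little off and sometimes report something else, mostly with a low value. They report only what shows in the picture. A call takes as long as a camera call. They do not tell look-alikes from the thing itself.
- nets.silhouettes(picture, label): "region" (384x512 bool, what is visible of it) and "rect" ([centre column, centre row, width, height] in pixels, round what is visible of it).
- nets.place_of(picture, label): "centre" ([column, row] in pixels: a listed point, or the origin of a listed thing).
The state is a dict: "t": time; "q": joint angles; "qvel": joint speeds; "tau": joint torques, N m; "tcp_pos": TCP position; "orientation": TCP orientation; "contact_force": force on the tool from outside, world axes, zero at the start; "torque": the same for the moment, N m; "width": finger opening in m; "grasp_force": force on a finger pad.
Only numpy, scipy, OpenCV 4.12 (cv2) and the standard library are available. Lean on these libraries where they do the work, as an engineer would, in place of code of your own. Each camera call takes 0.05 s, during which the arm holds its last target. There are 200 camera calls.

## Working session

There is one attempt and no reset: what is moved stays moved. The work goes in short steps, Python scripts to look and compute and a shell command to move; the robot and the scene stay as the last step left them, time stands still between calls to the robot, and variables do not carry over. Pictures are saved under pics/ and viewed, at most 13 in all, crops included, and the job is handed in when it is done.

```bash
mkdir -p pics; ls
cat > h.py <<'E'
import numpy as np, cv2
from scipy.spatial.transform import Rotation as R
from station import monitor, viewer, workorder, nets
def cam(name):
    s=monitor.state(); p=viewer.read_camera(name)
    if name=='wrist':
        T=np.eye(4);T[:3,:3]=R.from_rotvec(s['orientation']).as_matrix();T[:3,3]=s['tcp_pos'];T=T@np.array(p['tool_from_camera'])
        p['C'],p['A']=T[:3,3],T[:3,:3]
    else:
        a=np.array(p['attitude']);p['C']=np.array(p['position'])
        p['A']=a if a.shape==(3,3) else (R.from_rotvec(a).as_matrix() if a.size==3 else R.from_quat(a).as_matrix())
    return p
def ray(p,uv):
    d=np.linalg.inv(np.array(p['camera_matrix']))@[uv[0],uv[1],1]
    return p['A']@(d*[1,-1,-1])
def onz(p,uv,z):
    d=ray(p,uv);return p['C']+d*(z-p['C'][2])/d[2]
def proj(p,X):
    c=p['A'].T@(np.array(X)-p['C']);c=c*[1,-1,-1];k=np.array(p['camera_matrix'])@c;return k[:2]/k[2]
def tri(obs):
    M=np.zeros((3,3));b=np.zeros(3)
    for p,uv in obs:
        d=ray(p,uv);d/=np.linalg.norm(d);P=np.eye(3)-np.outer(d,d);M+=P;b+=P@p['C']
    return np.linalg.solve(M,b)
def save(p,f): cv2.imwrite('pics/'+f,p['pixels'][:,:,::-1])
E
python3 - <<'E'
from h import *
for n in ['scene','side']:
    p=cam(n); save(p,n+'0.png')
    print(n,[k for k in p],p['attitude'],p['C'],p['camera_matrix'])
    for l in ['dish','dish_rim','lid','cup','cup_rim','loaf','bottle','jar']:
        for d in nets.place_of(p,l): print(l,np.round(d['centre']),round(d['confidence'],2),np.round(onz(p,d['centre'],{'dish_rim':.055,'cup_rim':.085}.get(l,0)),3))
print(monitor.state())
E
```

```text
pics
scene ['pixels', 'camera_matrix', 'position', 'attitude', 'shot', 'C', 'A'] [0.22708693 0.69663869 2.41796438] [0.9403239  0.40628162 1.07133224] [[423.53583443   0.         258.37241758]
 [  0.         423.53583443 193.83752614]
 [  0.           0.           1.        ]]
dish [361. 316.] 0.76 [0.552 0.313 0.   ]
dish_rim [364. 311.] 0.93 [0.557 0.312 0.055]
lid [305. 163.] 0.93 [ 0.357 -0.137  0.   ]
lid [231. 157.] 0.86 [ 0.528 -0.297  0.   ]
lid [215. 110.] 0.68 [ 0.458 -0.492  0.   ]
lid [319. 208.] 0.56 [0.429 0.012 0.   ]
cup [314. 214.] 0.97 [0.453 0.016 0.   ]
cup_rim [312. 198.] 0.66 [0.464 0.006 0.085]
loaf [252. 248.] 0.82 [ 0.661 -0.004  0.   ]
bottle [254. 321.] 0.88 [0.774 0.162 0.   ]
bottle [319. 209.] 0.33 [0.431 0.015 0.   ]
jar [189. 232.] 0.62 [ 0.775 -0.15   0.   ]
side ['pixels', 'camera_matrix', 'position', 'attitude', 'shot', 'C', 'A'] [ 0.86339867 -0.25142017 -0.47114934] [ 0.07031016 -0.95044654  0.89473397] [[437.90015176   0.         254.22140321]
 [  0.         437.90015176 192.64621219]
 [  0.           0.           1.        ]]
dish [204. 186.] 0.6
[... 475 characters left out ...]
 0.71 [ 0.774 -0.16   0.   ]
{'t': 0.9, 'q': array([-1.45983868e-01,  3.41986363e-01,  1.52410422e+00, -1.25996138e-06,
        1.27537568e+00, -1.46027590e-01]), 'qvel': array([ 0.00096029, -0.00099346, -0.00051915,  0.00124735,  0.00018142,
        0.00092768]), 'tau': array([-5.38876866e-04, -4.33558059e+01, -2.46271008e+01, -3.97983035e-05,
        8.72545411e-05, -1.02308485e-05]), 'tcp_pos': array([5.25022941e-01, 2.69825736e-05, 2.39327115e-01]), 'orientation': array([2.22132028e+00, 2.22141821e+00, 1.16936204e-04]), 'contact_force': array([-0.4632505 , -1.04019506,  0.39947112]), 'torque': array([-0.0087186 ,  0.04054494, -0.01299048]), 'grasp_force': 0.0, 'width': 0.085251390767216}
```

View pics/scene0.png

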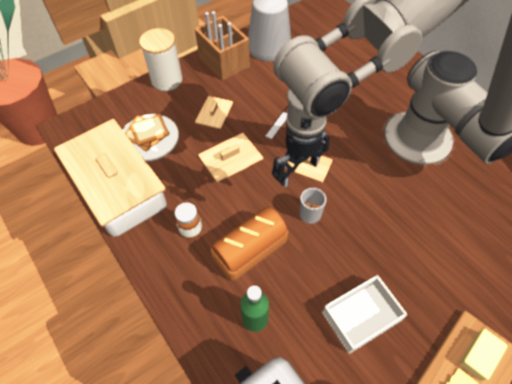

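View pics/side0.png

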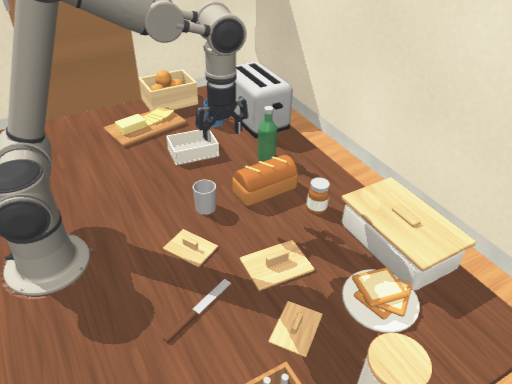

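Scene picture: the lid candidates are the board lids at (231,157), (305,163), (215,110), plus the lid on the big casserole at (110,175), which isn't lying on the table. The cup is at (312,205), the dish at (364,313), the loaf at (250,243), the bottle at (255,308) and the jar at (188,220). The side view agrees. Next I'll measure sizes and yaw to choose, and crop the candidate.

Run:
```python
from h import *
P={n:cam(n) for n in ['scene','side']}
for n,p in P.items():
  for l,z in [('lid',.01),('dish',.055),('loaf',.05)]:
    for d in nets.silhouettes(p,l):
        m=d['region'].astype(np.uint8)
        c=max(cv2.findContours(m,0,2)[0],key=cv2.contourArea)[:,0,:]
        W=np.array([onz(p,x,z)[:2] for x in c]).astype(np.float32)
        r=cv2.minAreaRect(W*1000)
        print(n,l,np.round(d['rect']),round(d['confidence'],2),np.round(r[0]),np.round(r[1]),round(r[2],1))
p=P['side']; i=p['pixels'][215:365,150:350]
cv2.imwrite('pics/crop1.png',cv2.resize(i[:,:,::-1],None,fx=3.5,fy=3.5,interpolation=cv2.INTER_CUBIC))
for l in ['cup','cup_rim','dish_rim']:
    o=[(p,nets.place_of(p,l)) for p in P.values()]
    print(l,[tri([(P['scene'],a['centre']),(P['side'],b['centre'])]).round(3) for a in o[0][1][:1] for b in o[1][1][:2]])
```

```text
scene lid [230. 160.  60.  48.] 0.81 [ 534. -294.] [126. 166.] 86.6
scene lid [312. 170.  44.  27.] 0.79 [ 346. -111.] [96. 88.] 27.0
scene lid [213. 112.  36.  30.] 0.6 [ 468. -482.] [129.  93.] 36.6
scene dish [365. 316.  80.  79.] 0.58 [559. 314.] [119. 174.] 83.3
scene loaf [250. 245.  73.  72.] 0.67 [663.  -2.] [220. 120.] 2.4
side lid [190. 248.  58.  37.] 0.8 [ 354. -134.] [ 94. 129.] 28.5
side lid [277. 265.  68.  46.] 0.59 [ 532. -302.] [127. 167.] 85.9
side lid [299. 332.  53.  54.] 0.57 [ 469. -490.] [129.  94.] 35.4
side dish [192. 148.  53.  35.] 0.8 [541. 273.] [191. 172.] 82.1
side loaf [267. 180.  64.  48.] 0.78 [679.  -6.] [264. 179.] 3.5
cup [array([ 0.457,  0.022, -0.008])]
cup_rim [array([0.463, 0.008, 0.089])]
dish_rim [array([0.555, 0.313, 0.055]), array([ 0.575,  0.12 , -0.32 ])]
```

View pics/crop1.png

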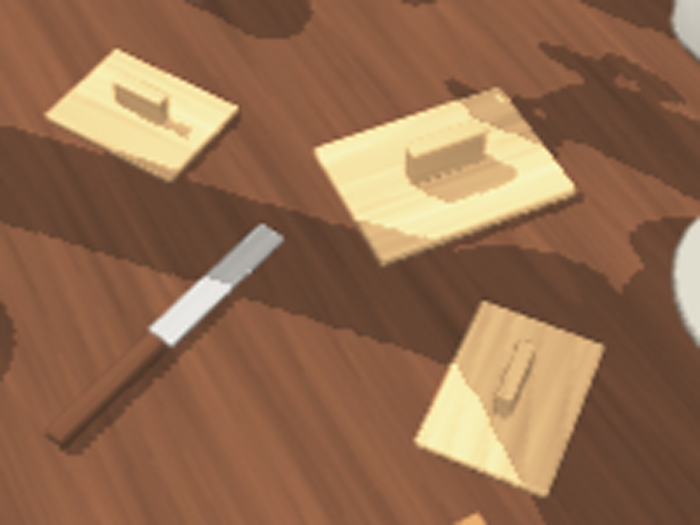

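The lid at scene (231,157), or (278,265) in the side view, measures 166×126 mm at (0.533,-0.298). The others are about 129×93 mm, so this is the one meant. Next I'll probe the wrist's tilt direction, for gripping the cup from the side.

```bash
python3 -m handwheel '[{"hand":1,"rx":0.19,"ty":-0.1},{"hand":1,"rx":0.19,"ty":-0.1},{"hand":1,"rx":0.19,"ty":-0.1}]'; python3 -c "
from h import *
s=monitor.state();print(s['q'].round(3),s['tcp_pos'].round(3),R.from_rotvec(s['orientation']).as_matrix().round(3))"
```

```text
[-0.146  0.342  1.524 -0.     1.275 -0.146] [0.525 0.    0.239] [[ 0.  1.  0.]
 [ 1. -0. -0.]
 [-0.  0. -1.]]$[0]: bad value
```

```bash
python3 -m handwheel '[{"hand":1,"tx":0,"ty":-0.1,"tz":0,"rx":0.19,"ry":0,"rz":0},{"hand":1,"tx":0,"ty":-0.1,"tz":0,"rx":0.19,"ry":0,"rz":0},{"hand":1,"tx":0,"ty":-0.1,"tz":0,"rx":0.19,"ry":0,"rz":0}]'; python3 -c "
from h import *
s=monitor.state();print(s['q'].round(3),s['tcp_pos'].round(3),R.from_rotvec(s['orientation']).as_matrix().round(3))"
```

```text
t: 1.9
tcp_pos: [0.5257, -0.1202, 0.2408]
orientation: [-1.968, -1.976, -0.458]
contact_force: [1.1, -0.5, -0.5]
width: 0.0853
grasp_force: 0.0
[-0.582  0.471  1.405  0.376  1.527 -0.653] [ 0.526 -0.12   0.241] [[-0.005  1.     0.003]
 [ 0.899  0.003  0.437]
 [ 0.437  0.005 -0.899]]
```

```bash
python3 -m handwheel '[{"hand":1,"tx":-0.032,"ty":0,"tz":-0.055,"rx":0.175,"ry":0,"rz":0},{"hand":1,"tx":-0.032,"ty":0,"tz":-0.055,"rx":0.175,"ry":0,"rz":0},{"hand":1,"tx":-0.032,"ty":0,"tz":-0.055,"rx":0.175,"ry":0,"rz":0},{"hand":1,"tx":-0.032,"ty":0,"tz":-0.055,"rx":0.175,"ry":0,"rz":0},{"hand":1,"tx":-0.032,"ty":0,"tz":-0.055,"rx":0.175,"ry":0,"rz":0}]'; python3 -m handwheel '[{"hand":1,"tx":0,"ty":0,"tz":0,"rx":0,"ry":0,"rz":0}]'
python3 - <<'E'
from h import *
s=monitor.state();print(s['t'],s['q'].round(3),s['tcp_pos'].round(3),R.from_rotvec(s['orientation']).as_matrix().round(3))
P=[cam(n) for n in ['scene','side','wrist']]
for l in ['cup','cup_rim']:
    o=[(p,nets.place_of(p,l)) for p in P]
    for p,x in o:
        for a in x: print(l,np.round(a['centre']),round(a['confidence'],2),onz(p,a['centre'],0 if l=='cup' else .085).round(3))
    print(tri([(p,x[0]['centre']) for p,x in o if x]).round(4))
cv2.imwrite('pics/two.png',np.hstack([cv2.resize(P[2]['pixels'],(400,300)),cv2.resize(P[0]['pixels'],(400,300))])[:,:,::-1])
E
```

```text
t: 2.4
tcp_pos: [0.4608, -0.1209, 0.1289]
orientation: [-1.521, -1.52, -0.976]
contact_force: [0.3, -0.6, -0.8]
width: 0.0853
grasp_force: 0.0
t: 2.5
tcp_pos: [0.4583, -0.1198, 0.123]
orientation: [-1.521, -1.504, -0.969]
contact_force: [-0.7, -0.0, -0.4]
width: 0.0856
grasp_force: 0.0
2.5 [-0.841  0.846  1.548  0.662  1.733 -1.081] [ 0.458 -0.12   0.123] [[ 0.012  1.    -0.002]
 [ 0.411 -0.003  0.911]
 [ 0.911 -0.012 -0.411]]
cup [312. 219.] 0.78 [0.469 0.025 0.   ]
cup [205. 209.] 0.63 [ 0.461 -0.     0.   ]
cup [258. 227.] 0.58 [0.465 0.015 0.   ]
[ 0.4658  0.0199 -0.0119]
cup_rim [366. 309.] 0.72 [0.563 0.315 0.085]
cup_rim [313. 198.] 0.6 [0.463 0.009 0.085]
cup_rim [254. 323.] 0.23 [0.792 0.185 0.085]
cup_rim [203. 186.] 0.79 [0.463 0.009 0.085]
cup_rim [280. 265.] 0.21 [ 0.498 -0.365  0.085]
cup_rim [261. 172.] 0.86 [0.467 0.011 0.085]
cup_rim [301.  90.] 0.28 [0.538 0.237 0.085]
[ 0.5082  0.2735 -0.1102]
```

View pics/two.png

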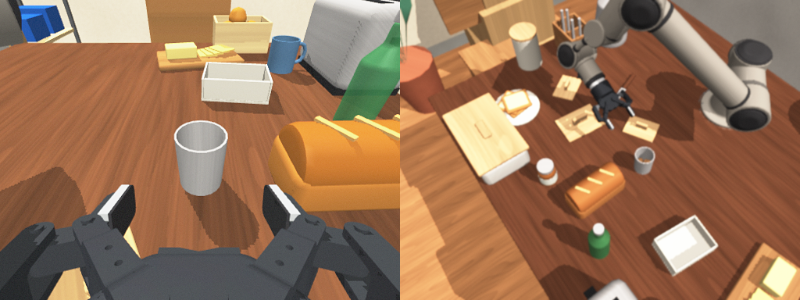

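The wrist view shows the cup centred between the open fingers, with the loaf clear to the right at (335,170). I'll lower first, then advance.

```bash
python3 -m handwheel '[{"hand":1,"tx":0.01,"ty":0,"tz":-0.05,"rx":0,"ry":0,"rz":0},{"hand":1,"tx":0,"ty":0.03,"tz":-0.05,"rx":0,"ry":0,"rz":0},{"hand":1,"tx":0,"ty":0.06,"tz":-0.05,"rx":0,"ry":0,"rz":0},{"hand":1,"tx":0,"ty":0.06,"tz":0,"rx":0,"ry":0,"rz":0},{"hand":1,"tx":0,"ty":0.02,"tz":0,"rx":0,"ry":0,"rz":0}]';python3 -m handwheel '[{"hand":1,"tx":0,"ty":0,"tz":0,"rx":0,"ry":0,"rz":0}]'; python3 -c "
from h import *
s=monitor.state();print(R.from_rotvec(s['orientation']).as_matrix().round(3))"
```

```text
t: 3.45
tcp_pos: [0.4647, -0.05, 0.0699]
orientation: [-1.521, -1.523, -0.969]
contact_force: [0.3, -0.1, -0.1]
width: 0.0855
grasp_force: 0.0
t: 3.55
tcp_pos: [0.4652, -0.0514, 0.0701]
orientation: [-1.522, -1.525, -0.97]
contact_force: [-0.7, -0.9, 0.7]
width: 0.0854
grasp_force: 0.0
[[-0.002  1.    -0.001]
 [ 0.423  0.002  0.906]
 [ 0.906  0.001 -0.423]]
```

```bash
python3 -m handwheel '[{"hand":1,"tx":0,"ty":0.06,"tz":-0.015,"rx":0,"ry":0,"rz":0},{"hand":1,"tx":0,"ty":0.06,"tz":0,"rx":0,"ry":0,"rz":0},{"hand":1,"tx":0,"ty":0.04,"tz":0,"rx":0,"ry":0,"rz":0},{"hand":1,"tx":0,"ty":0.027,"tz":0,"rx":0,"ry":0,"rz":0},{"hand":1,"tx":0,"ty":0,"tz":0,"rx":0,"ry":0,"rz":0}]';python3 - <<'E'
from h import *
P=[cam(n) for n in ['side','wrist']]
cv2.imwrite('pics/three.png',np.hstack([cv2.resize(P[1]['pixels'],(400,300)),cv2.resize(P[0]['pixels'][120:270,120:320],(400,300))])[:,:,::-1])
E
```

```text
t: 4.05
tcp_pos: [0.4651, 0.0233, 0.0637]
orientation: [-1.522, -1.524, -0.97]
contact_force: [-0.3, -0.6, 0.2]
width: 0.0853
grasp_force: 0.0
```

View pics/three.png

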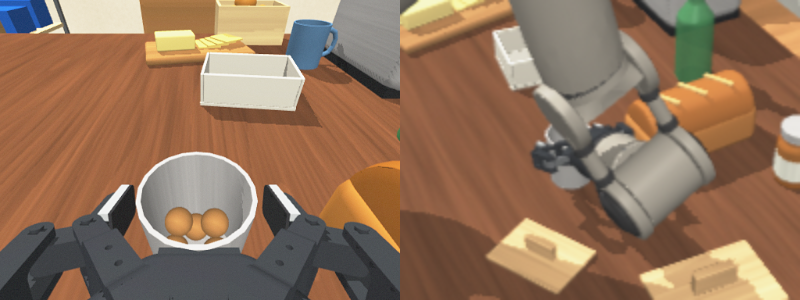

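The cup mouth is centred between the pads with its nuts visible (left panel, about (197,200)). Now closing.

```bash
python3 -m handwheel '[{"hand":-1,"tx":0,"ty":0,"tz":0,"rx":0,"ry":0,"rz":0},{"hand":-1,"tx":0,"ty":0,"tz":0,"rx":0,"ry":0,"rz":0},{"hand":-1,"tx":0,"ty":0,"tz":0,"rx":0,"ry":0,"rz":0},{"hand":-1,"tx":0,"ty":0,"tz":0,"rx":0,"ry":0,"rz":0},{"hand":-1,"tx":0,"ty":0,"tz":0,"rx":0,"ry":0,"rz":0}]'; python3 -m handwheel '[{"hand":-1,"tx":0,"ty":0,"tz":0.02,"rx":0,"ry":0,"rz":0},{"hand":-1,"tx":0,"ty":0,"tz":0.04,"rx":0,"ry":0,"rz":0},{"hand":-1,"tx":0,"ty":0,"tz":0.06,"rx":0,"ry":0,"rz":0},{"hand":-1,"tx":0,"ty":0,"tz":0.06,"rx":0,"ry":0,"rz":0},{"hand":-1,"tx":0,"ty":0,"tz":0.06,"rx":0,"ry":0,"rz":0}]';python3 - <<'E'
from h import *
s=monitor.state();print(s['q'].round(3),s['contact_force'])
p=cam('scene')
for l in ['dish','dish_rim']:
  for a in nets.place_of(p,l)[:2]: print(l,onz(p,a['centre'],.055*(l!='dish')).round(3),a['confidence'])
p=cam('wrist')
for l in ['dish','dish_rim']:
  for a in nets.place_of(p,l)[:2]: print(l,onz(p,a['centre'],.055*(l!='dish')).round(3),a['confidence'])
save(p,'w4.png')
E
```

```text
t: 4.65
tcp_pos: [0.4652, 0.022, 0.0638]
orientation: [-1.523, -1.522, -0.972]
contact_force: [-2.2, -2.9, 5.3]
width: 0.0674
grasp_force: 65.5
t: 5.15
tcp_pos: [0.465, 0.0226, 0.1601]
orientation: [-1.524, -1.523, -0.97]
contact_force: [-0.0, 0.0, -2.3]
width: 0.0676
grasp_force: 67.3
[-0.645  0.689  1.773  0.81   1.585 -1.044] [-0.02977216  0.03836354 -2.27619341]
dish [0.553 0.314 0.   ] 0.92
dish [ 0.407 -0.02   0.   ] 0.48
dish_rim [0.553 0.312 0.055] 0.8
dish [0.552 0.317 0.   ] 0.94
dish [0.435 0.062 0.   ] 0.72
dish_rim [0.556 0.324 0.055] 0.96
```

View pics/w4.png

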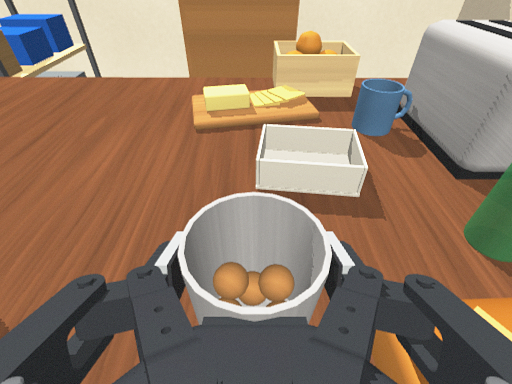

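The cup is held (width 67.6 mm, 67 N), with the nuts still inside at about (255,285). The dish is at about (0.555,0.314). Carrying the cup over.

```bash
python3 -m handwheel '[{"hand":-1,"tx":0,"ty":0.05,"tz":0.02,"rx":0,"ry":0,"rz":0},{"hand":-1,"tx":0,"ty":0.09,"tz":0.03,"rx":0,"ry":0,"rz":0},{"hand":-1,"tx":0,"ty":0.1,"tz":0.03,"rx":0,"ry":0,"rz":0},{"hand":-1,"tx":0,"ty":0.1,"tz":0.02,"rx":0,"ry":0,"rz":0},{"hand":-1,"tx":0,"ty":0.1,"tz":0,"rx":0,"ry":0,"rz":0}]'; python3 -m handwheel '[{"hand":-1,"tx":0.02,"ty":0.1,"tz":0,"rx":0,"ry":0,"rz":0},{"hand":-1,"tx":0.02,"ty":0.1,"tz":0,"rx":0,"ry":0,"rz":0},{"hand":-1,"tx":0.02,"ty":0.08,"tz":0,"rx":0,"ry":0,"rz":0},{"hand":-1,"tx":0.02,"ty":0.04,"tz":0,"rx":0,"ry":0,"rz":0},{"hand":-1,"tx":0.01,"ty":0,"tz":0,"rx":0,"ry":0,"rz":0}]'; python3 -c "
from h import *
s=monitor.state();print(s['q'].round(3),R.from_rotvec(s['orientation']).as_matrix().round(3))"
```

```text
t: 5.95
tcp_pos: [0.465, 0.2001, 0.1991]
orientation: [-1.524, -1.522, -0.97]
contact_force: [0.5, 0.1, -2.5]
width: 0.0674
grasp_force: 67.3
t: 6.45
tcp_pos: [0.5, 0.3288, 0.1979]
orientation: [-1.521, -1.523, -0.966]
contact_force: [-1.3, -0.5, -2.9]
width: 0.0672
grasp_force: 68.0
[-0.049  0.592  1.829  1.236  1.281 -0.81 ] [[ 0.001  1.    -0.004]
 [ 0.422  0.003  0.906]
 [ 0.906 -0.002 -0.422]]
```

```bash
python3 -m handwheel '[{"hand":-1,"tx":0.005,"ty":0,"tz":-0.02,"rx":0,"ry":0.15,"rz":0},{"hand":-1,"tx":0.005,"ty":0,"tz":-0.02,"rx":0,"ry":0.18,"rz":0},{"hand":-1,"tx":0.005,"ty":0,"tz":-0.02,"rx":0,"ry":0.18,"rz":0},{"hand":-1,"tx":0.005,"ty":0,"tz":-0.02,"rx":0,"ry":0.18,"rz":0},{"hand":-1,"tx":0.005,"ty":0,"tz":-0.02,"rx":0,"ry":0.18,"rz":0}]'; python3 -c "
from h import *
s=monitor.state();M=R.from_rotvec(s['orientation']).as_matrix();print(s['q'].round(3),M.round(3));u=M@[.906,0,-.423];print(u, s['tcp_pos']+M@(np.array([[0,.423,.906],[1,0,0],[0,.906,-.423]])@[0,-.0126,.021]))"
```

```text
t: 6.95
tcp_pos: [0.5113, 0.3256, 0.158]
orientation: [-1.628, -1.019, -0.368]
contact_force: [0.2, 0.4, -2.4]
width: 0.0676
grasp_force: 67.9
[-0.047  0.816  1.586  1.105  1.538 -0.141] [[ 0.578  0.771 -0.268]
 [ 0.422 -0.001  0.906]
 [ 0.699 -0.637 -0.326]]
[ 0.63664808 -0.0008031   0.77100167] [0.52465951 0.31295743 0.17422322]
```

```bash
python3 -m handwheel '[{"hand":-1,"tx":0.005,"ty":0,"tz":-0.01,"rx":0,"ry":0.18,"rz":0},{"hand":-1,"tx":0.005,"ty":0,"tz":-0.01,"rx":0,"ry":0.18,"rz":0},{"hand":-1,"tx":0.005,"ty":0,"tz":-0.01,"rx":0,"ry":0.18,"rz":0},{"hand":-1,"tx":0.005,"ty":0,"tz":-0.01,"rx":0,"ry":0.15,"rz":0},{"hand":-1,"tx":0,"ty":0,"tz":-0.01,"rx":0,"ry":0.1,"rz":0}]'
python3 - <<'E'
from h import *
s=monitor.state();M=R.from_rotvec(s['orientation']).as_matrix();print(s['q'].round(3),M.round(3));u=M@[.906,0,-.423];print(u, s['tcp_pos']+M@(np.array([[0,.423,.906],[1,0,0],[0,.906,-.423]])@[0,-.0126,.021]))
p,w=cam('scene'),cam('side');cv2.imwrite('pics/p5.png',np.hstack([cv2.resize(p['pixels'][230:380,280:480],(400,300)),cv2.resize(w['pixels'][80:230,100:300],(400,300))])[:,:,::-1])
E
```

```text
t: 7.45
tcp_pos: [0.5194, 0.3256, 0.1374]
orientation: [-1.592, -0.544, 0.139]
contact_force: [-0.0, 1.2, -2.6]
width: 0.0676
grasp_force: 67.9
[-0.043  1.015  1.42   1.138  1.778  0.397] [[ 0.876  0.258 -0.407]
 [ 0.421 -0.001  0.907]
 [ 0.233 -0.966 -0.109]]
[ 0.96614908 -0.00206016  0.25752032] [0.53964685 0.31291727 0.14280325]
```

View pics/p5.png

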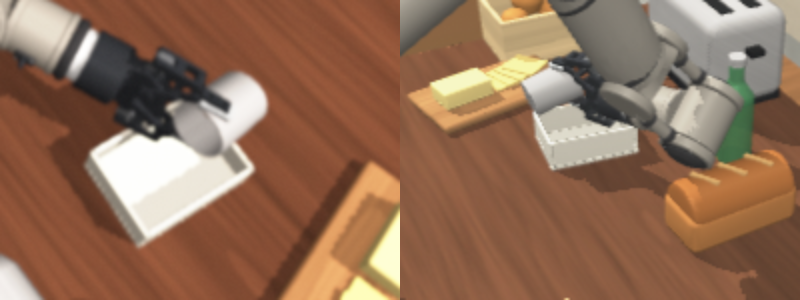

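The mouth is over the dish's near end, with no nuts out yet. Rolling further about world y would drop the wrist onto the loaf, so I'll work out a finish that keeps the tool pointing slightly down.

```bash
cat > pl.py <<'E'
from h import *
M0=np.array([[0,1,0],[.423,0,.906],[.906,0,-.423]])  # grasp attitude, cup upright
def cup(M,T):
    u=M@M0.T@[0,0,1]; m=T+M@M0.T@[0,-.0126,.021]
    v=-np.array([0,0,1.])+u*u[2]; v/=np.linalg.norm(v); return u,m,m+.0345*v
def tgt(e,rho,az=0):
    # roll first about own tool z by rho, with tool z elevated by e
    return (R.from_euler('z',az,degrees=True)*R.from_euler('x',e,degrees=True)*R.from_euler('y',rho,degrees=True)*R.from_euler('x',25,degrees=True)*R.from_matrix(M0)).as_matrix()
E
python3 - <<'E'
from pl import *
s=monitor.state();M=R.from_rotvec(s['orientation']).as_matrix()
for e,rho,az in [(-10,140,0),(-10,140,15),(-10,155,15),(-5,140,15)]:
    G=tgt(e,rho,az); rv=R.from_matrix(G@M.T).as_rotvec()
    u,m,l=cup(G,np.zeros(3)); print(e,rho,az,'rot deg',np.degrees(rv).round(1),'tilt',np.degrees(np.arccos(u[2])).round(),'u',u.round(2),'m',m.round(3),'lip',l.round(3),'zt',G[:,2].round(2),'yt',G[:,1].round(2))
E
```

```text
-10 140 0 rot deg [-16.6  61.7 -30.6] tilt 128.0 u [ 0.58 -0.54 -0.61] m [ 0.009 -0.022 -0.007] lip [-0.007 -0.008 -0.034] zt [-0.    0.98 -0.17] yt [-0.77 -0.11 -0.63]
-10 140 15 rot deg [-24.3  58.5 -17.2] tilt 128.0 u [ 0.7  -0.37 -0.61] m [ 0.014 -0.019 -0.007] lip [-0.004 -0.009 -0.034] zt [-0.26  0.95 -0.17] yt [-0.71 -0.31 -0.63]
-10 155 15 rot deg [-29.1  72.6 -18.8] tilt 137.0 u [ 0.51 -0.44 -0.74] m [ 0.011 -0.02  -0.009] lip [-0.008 -0.003 -0.032] zt [-0.26  0.95 -0.17] yt [-0.86 -0.31 -0.42]
-5 140 15 rot deg [-20.2  60.2 -14.4] tilt 131.0 u [ 0.69 -0.31 -0.65] m [ 0.014 -0.018 -0.009] lip [-0.007 -0.009 -0.035] zt [-0.26  0.96 -0.09] yt [-0.73 -0.25 -0.64]
```

```bash
python3 -m handwheel '[{"hand":-1,"tx":0.004,"ty":0.004,"tz":-0.0015,"rx":-0.0675,"ry":0.1625,"rz":-0.048},{"hand":-1,"tx":0.004,"ty":0.004,"tz":-0.0015,"rx":-0.0675,"ry":0.1625,"rz":-0.048},{"hand":-1,"tx":0.004,"ty":0.004,"tz":-0.0015,"rx":-0.0675,"ry":0.1625,"rz":-0.048},{"hand":-1,"tx":0.004,"ty":0.004,"tz":-0.0015,"rx":-0.0675,"ry":0.1625,"rz":-0.048}]'; python3 -m handwheel '[{"hand":-1,"tx":0.004,"ty":0.004,"tz":-0.0015,"rx":-0.0675,"ry":0.1625,"rz":-0.048},{"hand":-1,"tx":0.004,"ty":0.004,"tz":-0.0015,"rx":-0.0675,"ry":0.1625,"rz":-0.048},{"hand":-1,"tx":0.004,"ty":0.004,"tz":-0.0015,"rx":-0.0675,"ry":0.1625,"rz":-0.048},{"hand":-1,"tx":0.004,"ty":0.004,"tz":-0.0015,"rx":-0.0675,"ry":0.1625,"rz":-0.048},{"hand":-1,"tx":0,"ty":0,"tz":0,"rx":0,"ry":0,"rz":0}]'
python3 - <<'E'
from pl import *
s=monitor.state();M=R.from_rotvec(s['orientation']).as_matrix();print(s['q'].round(3),[x.round(3) for x in cup(M,s['tcp_pos'])],M[:,2])
E
```

```text
t: 7.95
tcp_pos: [0.5256, 0.3325, 0.1366]
orientation: [-1.716, -0.013, 0.484]
contact_force: [-0.8, 0.3, -2.5]
width: 0.0673
grasp_force: 67.9
t: 8.45
tcp_pos: [0.5319, 0.3391, 0.135]
orientation: [-1.737, 0.543, 0.816]
contact_force: [-0.6, -0.4, -2.1]
width: 0.0672
grasp_force: 68.0
[-0.046  0.95   1.534  1.221  1.615  1.49 ] [array([ 0.705, -0.367, -0.607]), array([0.546, 0.32 , 0.128]), array([0.528, 0.33 , 0.101])] [-0.25486454  0.95104193 -0.17482368]
```

```bash
python3 -m handwheel '[{"hand":-1,"tx":0,"ty":0,"tz":0,"rx":0,"ry":0,"rz":0},{"hand":-1,"tx":0,"ty":0,"tz":0,"rx":0,"ry":0,"rz":0},{"hand":-1,"tx":0,"ty":0,"tz":0,"rx":0,"ry":0,"rz":0},{"hand":-1,"tx":0,"ty":0,"tz":0,"rx":0,"ry":0,"rz":0},{"hand":-1,"tx":0,"ty":0,"tz":0,"rx":0,"ry":0,"rz":0}]'
python3 - <<'E'
from pl import *
p,w=cam('scene'),cam('side')
for q in (p,w):
  for i in nets.place_of(q,'nut0_center'): print(np.round(i['centre']),round(i['confidence'],2),onz(q,i['centre'],.016).round(3))
cv2.imwrite('pics/p6.png',np.hstack([cv2.resize(p['pixels'][230:380,280:480],(400,300)),cv2.resize(w['pixels'][80:230,100:300],(400,300))])[:,:,::-1])
E
```

```text
t: 8.95
tcp_pos: [0.5318, 0.3396, 0.1344]
orientation: [-1.736, 0.542, 0.818]
contact_force: [0.2, 0.8, -1.2]
width: 0.0676
grasp_force: 68.0
[332. 310.] 0.59 [0.605 0.261 0.016]
[358. 317.] 0.36 [0.565 0.313 0.016]
```

View pics/p6.png

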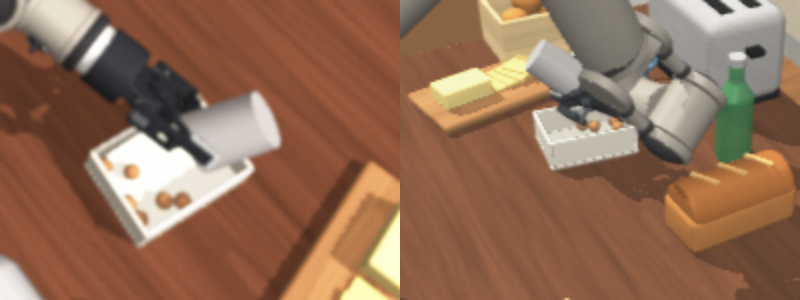

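All six nuts lie in the dish (left panel: (105,165), (130,172), (132,203), (140,218), (165,200), (182,200)). I'll lift, then turn the cup back upright.

```bash
python3 -m handwheel '[{"hand":-1,"tx":0,"ty":0,"tz":0.06,"rx":0,"ry":0,"rz":0},{"hand":-1,"tx":0,"ty":0,"tz":0.1,"rx":0,"ry":0,"rz":0},{"hand":-1,"tx":-0.02,"ty":0,"tz":0.08,"rx":0,"ry":0,"rz":0},{"hand":-1,"tx":-0.03,"ty":0,"tz":0,"rx":0,"ry":0,"rz":0}]'
python3 - <<'E'
from pl import *
s=monitor.state();M=R.from_rotvec(s['orientation']).as_matrix()
r=R.from_matrix(M0@M.T).as_rotvec();print(np.degrees(r),np.degrees(r)/45)
E
```

```text
t: 9.55
tcp_pos: [0.5127, 0.3397, 0.2348]
orientation: [-1.738, 0.537, 0.811]
contact_force: [-0.8, 0.4, -1.7]
width: 0.0674
grasp_force: 68.0
[  10.47034267 -130.62556913   34.43622587] [ 0.23267428 -2.90279043  0.76524946]
```

```bash
python3 -m handwheel '[{"hand":-1,"tx":-0.0075,"ty":0,"tz":0,"rx":0.0145,"ry":-0.1814,"rz":0.0478},{"hand":-1,"tx":-0.0075,"ty":0,"tz":0,"rx":0.0145,"ry":-0.1814,"rz":0.0478},{"hand":-1,"tx":-0.0075,"ty":0,"tz":0,"rx":0.0145,"ry":-0.1814,"rz":0.0478},{"hand":-1,"tx":-0.0075,"ty":0,"tz":0,"rx":0.0145,"ry":-0.1814,"rz":0.0478},{"hand":-1,"tx":-0.0075,"ty":-0.03,"tz":0,"rx":0.0145,"ry":-0.1814,"rz":0.0478}]'
python3 -m handwheel '[{"hand":-1,"tx":-0.0075,"ty":-0.06,"tz":0,"rx":0.0145,"ry":-0.1814,"rz":0.0478},{"hand":-1,"tx":-0.0075,"ty":-0.07,"tz":0,"rx":0.0145,"ry":-0.1814,"rz":0.0478},{"hand":-1,"tx":-0.0075,"ty":-0.07,"tz":0,"rx":0.0145,"ry":-0.1814,"rz":0.0478},{"hand":-1,"tx":-0.0075,"ty":-0.07,"tz":0,"rx":0.0145,"ry":-0.1814,"rz":0.0478},{"hand":-1,"tx":-0.0075,"ty":-0.07,"tz":0,"rx":0.0145,"ry":-0.1814,"rz":0.0478}]'
python3 -m handwheel '[{"hand":-1,"tx":-0.0075,"ty":-0.07,"tz":0,"rx":0.0145,"ry":-0.1814,"rz":0.0478},{"hand":-1,"tx":-0.0075,"ty":-0.07,"tz":0,"rx":0.0145,"ry":-0.1814,"rz":0.0478},{"hand":-1,"tx":-0.0075,"ty":-0.07,"tz":0,"rx":0.0145,"ry":-0.1814,"rz":0.0478},{"hand":-1,"tx":-0.0075,"ty":-0.07,"tz":0,"rx":0.0145,"ry":-0.1814,"rz":0.0478},{"hand":-1,"tx":-0.0075,"ty":-0.07,"tz":0,"rx":0.0145,"ry":-0.1814,"rz":0.0478}]'
python3 -m handwheel '[{"hand":-1,"tx":-0.0075,"ty":-0.05,"tz":0,"rx":0.0145,"ry":-0.1814,"rz":0.0478},{"hand":-1,"tx":0,"ty":0,"tz":0,"rx":0,"ry":0,"rz":0}]'
python3 - <<'E'
from pl import *
s=monitor.state();M=R.from_rotvec(s['orientation']).as_matrix()
r=R.from_matrix(M0@M.T).as_rotvec();print(np.degrees(r)/45, (np.array([.465,.0225,.0645])-s['tcp_pos'])/.4,s['q'].round(2))
E
```

```text
t: 10.05
tcp_pos: [0.4962, 0.3283, 0.2306]
orientation: [-1.893, -0.13, 0.285]
contact_force: [-0.1, -0.0, -1.3]
width: 0.0673
grasp_force: 68.0
t: 10.55
tcp_pos: [0.4816, 0.1906, 0.2307]
orientation: [-1.851, -0.786, -0.28]
contact_force: [-0.3, 0.2, -1.1]
width: 0.0679
grasp_force: 68.0
t: 11.05
tcp_pos: [0.4666, 0.0506, 0.2308]
orientation: [-1.603, -1.405, -0.856]
contact_force: [1.0, 0.4, -1.8]
width: 0.0673
grasp_force: 68.0
t: 11.25
tcp_pos: [0.4639, 0.0294, 0.2304]
orientation: [-1.532, -1.517, -0.969]
contact_force: [-0.8, 0.3, -1.5]
width: 0.0672
grasp_force: 68.0
[ 0.002184   -0.00584297  0.009291  ] [ 0.00276085 -0.01736256 -0.41480695] [-0.64  0.56  1.75  0.83  1.68 -0.92]
```

```bash
python3 -m handwheel '[{"hand":-1,"tx":0.003,"ty":-0.017,"tz":-0.1,"rx":0,"ry":-0.006,"rz":0.009},{"hand":-1,"tx":0,"ty":0,"tz":-0.1,"rx":0,"ry":0,"rz":0},{"hand":-1,"tx":0,"ty":0,"tz":-0.1,"rx":0,"ry":0,"rz":0},{"hand":-1,"tx":0,"ty":0,"tz":-0.06,"rx":0,"ry":0,"rz":0},{"hand":-1,"tx":0,"ty":0,"tz":-0.03,"rx":0,"ry":0,"rz":0}]'
python3 -m handwheel '[{"hand":-1,"tx":0,"ty":0,"tz":-0.012,"rx":0,"ry":0,"rz":0},{"hand":-1,"tx":0,"ty":0,"tz":-0.006,"rx":0,"ry":0,"rz":0},{"hand":-1,"tx":0,"ty":0,"tz":0,"rx":0,"ry":0,"rz":0}]'
python3 -c "
from pl import *
s=monitor.state();M=R.from_rotvec(s['orientation']).as_matrix();print(M.round(3))"
```

```text
t: 11.75
tcp_pos: [0.4646, 0.0259, 0.0729]
orientation: [-1.523, -1.52, -0.962]
contact_force: [0.1, -0.1, -0.8]
width: 0.0674
grasp_force: 68.0
t: 12.05
tcp_pos: [0.4654, 0.0248, 0.068]
orientation: [-1.523, -1.525, -0.965]
contact_force: [0.9, 0.1, -1.9]
width: 0.0679
grasp_force: 68.0
[[ 0.001  1.    -0.003]
 [ 0.425  0.002  0.905]
 [ 0.905 -0.002 -0.425]]
```

```bash
python3 -m handwheel '[{"hand":-1,"tx":0,"ty":0,"tz":-0.005,"rx":0,"ry":0,"rz":0},{"hand":-1,"tx":0,"ty":0,"tz":-0.005,"rx":0,"ry":0,"rz":0},{"hand":-1,"tx":0,"ty":0,"tz":0,"rx":0,"ry":0,"rz":0}]'
python3 - <<'E'
from h import *
p=cam('scene'); print(nets.place_of(p,'cup')[:1])
s=cam('side'); cv2.imwrite('pics/p7.png',np.hstack([cv2.resize(p['pixels'][160:260,250:383],(400,300)),cv2.resize(s['pixels'][150:250,140:273],(400,300))])[:,:,::-1])
E
```

```text
t: 12.35
tcp_pos: [0.4653, 0.0247, 0.0638]
orientation: [-1.523, -1.524, -0.966]
contact_force: [-0.3, -1.2, 0.9]
width: 0.0676
grasp_force: 68.0
[{'centre': [314.5, 218.0], 'confidence': 0.73}]
```

The force changed from -1.5 to +0.9 N, so the cup is touching the table. Releasing and backing straight out.

```bash
python3 -m handwheel '[{"hand":0.8,"tx":0,"ty":0,"tz":0,"rx":0,"ry":0,"rz":0},{"hand":1,"tx":0,"ty":0,"tz":0,"rx":0,"ry":0,"rz":0},{"hand":1,"tx":0,"ty":0,"tz":0,"rx":0,"ry":0,"rz":0},{"hand":1,"tx":0,"ty":0,"tz":0,"rx":0,"ry":0,"rz":0}]'
python3 -m handwheel '[{"hand":1,"tx":0,"ty":-0.03,"tz":0,"rx":0,"ry":0,"rz":0},{"hand":1,"tx":0,"ty":-0.07,"tz":0,"rx":0,"ry":0,"rz":0},{"hand":1,"tx":0,"ty":-0.1,"tz":0.02,"rx":0,"ry":0,"rz":0},{"hand":1,"tx":0,"ty":-0.1,"tz":0.06,"rx":0,"ry":0,"rz":0},{"hand":1,"tx":0,"ty":-0.05,"tz":0.1,"rx":0,"ry":0,"rz":0}]'
python3 - <<'E'
from h import *
P=[cam(n) for n in ('scene','side','wrist')]
for p in P:
  for l,z in [('cup',0),('cup_rim',.085),('dish_rim',.055)]: print(l,[(onz(p,a['centre'],z).round(3),round(a['confidence'],2)) for a in nets.place_of(p,l)[:2]])
a,b=P[2]['pixels'],P[0]['pixels']
cv2.imwrite('pics/p8.png',np.hstack([cv2.resize(a,(400,300)),cv2.resize(b[180:360,260:500],(400,300))])[:,:,::-1])
s=monitor.state();print(s['q'].round(2))
E
```

```text
t: 12.9
tcp_pos: [0.4649, 0.0249, 0.0633]
orientation: [-1.523, -1.524, -0.965]
contact_force: [-0.2, -0.6, -0.4]
width: 0.0852
grasp_force: 0.0
t: 13.4
tcp_pos: [0.4645, -0.1187, 0.1346]
orientation: [-1.526, -1.52, -0.965]
contact_force: [0.8, -0.4, 0.6]
width: 0.0853
grasp_force: 0.0
cup []
cup_rim [(array([0.467, 0.019, 0.085]), 0.79)]
dish_rim [(array([0.552, 0.313, 0.055]), 0.85)]
cup [(array([0.455, 0.012, 0.   ]), 0.9)]
cup_rim [(array([0.463, 0.011, 0.085]), 0.6)]
dish_rim [(array([0.554, 0.311, 0.055]), 0.94), (array([0.475, 0.051, 0.055]), 0.63)]
cup [(array([0.467, 0.014, 0.   ]), 0.79)]
cup_rim [(array([0.464, 0.012, 0.085]), 0.85)]
dish_rim [(array([0.555, 0.322, 0.055]), 0.55)]
[-0.82  0.82  1.54  0.67  1.74 -1.07]
```

View pics/p8.png

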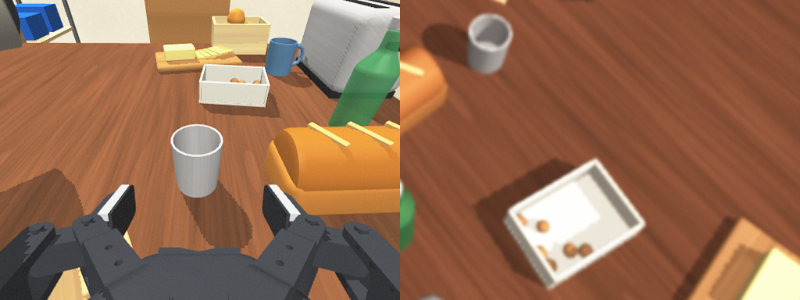

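The cup stands upright, empty and released at about (0.465,0.013), and the dish holds the nuts. Next I'll fit the lid and dish poses from their silhouettes, by projected-box overlap.

```bash
cat > fit.py <<'E'
from pl import *
from scipy.optimize import minimize
def fit(ps,label,dims,x0,extra=None):
    obs=[]
    for p in ps:
        best=None
        for d in nets.silhouettes(p,label):
            uv=proj(p,[x0[0],x0[1],dims[2]/2]); e=np.hypot(*(np.array(d['rect'][:2])-uv))
            if e<25 and (best is None or e<best[0]): best=(e,d['region'])
        if best is not None: obs.append((p,best[1]))
    def mask(p,x):
        c,s=np.cos(x[2]),np.sin(x[2]); m=np.zeros((384*4,512*4),np.uint8)
        for bx,by,z0,z1 in [(dims[0],dims[1],0,dims[2])]+([extra] if extra else []):
            V=[proj(p,[x[0]+c*a*bx/2-s*b*by/2,x[1]+s*a*bx/2+c*b*by/2,z]) for a in(-1,1) for b in(-1,1) for z in(z0,z1)]
            h=cv2.convexHull(np.float32(V)); cv2.fillConvexPoly(m,np.int32(np.round(h*4+2)),255)
        return cv2.resize(m,(512,384),interpolation=cv2.INTER_AREA)/255.
    def cost(y):
        x=[x0[0]+y[0]*.01,x0[1]+y[1]*.01,x0[2]+y[2]*.1]
        return sum(np.abs(mask(p,x)-o).sum()/o.sum() for p,o in obs)
    r=minimize(cost,[0,0,0],method='Nelder-Mead',options=dict(initial_simplex=[[0,0,0],[1,0,0],[0,1,0],[0,0,1]],maxiter=120,xatol=.02,fatol=1e-4))
    y=r.x; return len(obs),round(r.fun,3),np.round([x0[0]+y[0]*.01,x0[1]+y[1]*.01],4),round(np.degrees(x0[2]+y[2]*.1),2)
E
python3 - <<'E'
from fit import *
A,B=cam('scene'),cam('side')
for ps in ([A],[B],[A,B]):
    print('lid',fit(ps,'lid',(.166,.121,.01),[.533,-.298,-.06],(.064,.016,.01,.044)))
    print('dish',fit(ps,'dish',(.160,.115,.055),[.555,.313,-.1]))
s=monitor.state();M=R.from_rotvec(s['orientation'])
for psi in (86,-94):
    t=np.radians(psi);y=np.array([np.cos(t),np.sin(t),0]);z=np.array([0,0,-1.]);G=np.c_[np.cross(y,z),y,z]
    print(psi,(np.degrees((R.from_matrix(G)*M.inv()).as_rotvec())/45).round(3))
E
```

```text
lid (1, np.float64(0.126), array([ 0.5305, -0.2985]), np.float64(-4.51))
dish (1, np.float64(0.083), array([0.552, 0.313]), np.float64(-7.37))
lid (1, np.float64(0.148), array([ 0.5351, -0.297 ]), np.float64(-4.74))
dish (1, np.float64(2.434), array([0.5542, 0.314 ]), np.float64(-5.37))
lid (2, np.float64(0.281), array([ 0.5338, -0.2981]), np.float64(-4.37))
dish (2, np.float64(2.484), array([0.5519, 0.3133]), np.float64(-8.37))
86 [-1.146 -1.076  1.686]
-94 [-1.095  1.166 -1.841]
```

```bash
python3 -m handwheel '[{"hand":1,"tx":0,"ty":-0.03,"tz":0.03,"rx":-0.088,"ry":-0.083,"rz":0.13},{"hand":1,"tx":0.01,"ty":-0.035,"tz":0.03,"rx":-0.088,"ry":-0.083,"rz":0.13},{"hand":1,"tx":0.014,"ty":-0.035,"tz":0.03,"rx":-0.088,"ry":-0.083,"rz":0.13},{"hand":1,"tx":0.014,"ty":-0.035,"tz":0.03,"rx":-0.088,"ry":-0.083,"rz":0.13},{"hand":1,"tx":0.014,"ty":-0.035,"tz":0.03,"rx":-0.088,"ry":-0.083,"rz":0.13}]'
python3 -m handwheel '[{"hand":1,"tx":0.014,"ty":-0.035,"tz":0.01,"rx":-0.088,"ry":-0.083,"rz":0.13},{"hand":1,"tx":0.014,"ty":-0.035,"tz":0,"rx":-0.088,"ry":-0.083,"rz":0.13},{"hand":1,"tx":0.014,"ty":-0.035,"tz":0,"rx":-0.088,"ry":-0.083,"rz":0.13},{"hand":1,"tx":0.014,"ty":-0.035,"tz":0,"rx":-0.088,"ry":-0.083,"rz":0.13},{"hand":1,"tx":0.014,"ty":-0.035,"tz":0,"rx":-0.088,"ry":-0.083,"rz":0.13}]'
python3 -m handwheel '[{"hand":1,"tx":0.014,"ty":-0.035,"tz":0,"rx":-0.088,"ry":-0.083,"rz":0.13},{"hand":1,"tx":0.014,"ty":-0.035,"tz":0,"rx":-0.088,"ry":-0.083,"rz":0.13},{"hand":1,"tx":0.014,"ty":-0.035,"tz":0,"rx":-0.088,"ry":-0.083,"rz":0.13},{"hand":1,"tx":0,"ty":0,"tz":0,"rx":0,"ry":0,"rz":0},{"hand":1,"tx":0,"ty":0,"tz":0,"rx":0,"ry":0,"rz":0}]'
cat > al.py <<'E'
from fit import *
def rem(psi,xyz):
    s=monitor.state();M=R.from_rotvec(s['orientation'])
    t=np.radians(psi);y=np.array([np.cos(t),np.sin(t),0]);z=np.array([0,0,-1.]);G=np.c_[np.cross(y,z),y,z]
    print('q',s['q'].round(2),'rot',(np.degrees((R.from_matrix(G)*M.inv()).as_rotvec())/45).round(3),'shift',((np.array(xyz)-s['tcp_pos'])/.4).round(4))
E
python3 - <<'E'
from al import *
rem(85.5,[.533,-.298,.15])
w=cam('wrist'); save(w,'p9.png')
for a in nets.place_of(w,'lid'): print(a,onz(w,a['centre'],0).round(3))
print(fit([w],'lid',(.166,.121,.01),[.533,-.298,-.078],(.064,.016,.01,.044)))
E
```

```text
t: 15.0
tcp_pos: [0.4862, -0.1838, 0.196]
orientation: [-1.124, -2.272, -0.687]
contact_force: [0.1, 0.8, 0.1]
width: 0.0852
grasp_force: 0.0
t: 15.5
tcp_pos: [0.5143, -0.2536, 0.1995]
orientation: [-0.538, -2.879, -0.291]
contact_force: [0.8, -0.4, -0.0]
width: 0.0854
grasp_force: 0.0
t: 16.0
tcp_pos: [0.5302, -0.2946, 0.1995]
orientation: [-0.108, -3.138, -0.004]
contact_force: [-0.5, -1.0, -0.2]
width: 0.085
grasp_force: 0.0
q [-0.63  0.52  1.34  0.    1.28 -2.14] rot [-0.003 -0.002 -0.012] shift [ 0.007  -0.0084 -0.1237]
{'centre': [399.7, 1.3], 'confidence': 0.93} [ 0.354 -0.126  0.   ]
{'centre': [253.5, 181.0], 'confidence': 0.83} [ 0.539 -0.295  0.   ]
(1, np.float64(0.015), array([ 0.5338, -0.2961]), np.float64(-3.84))
```

View pics/p9.png

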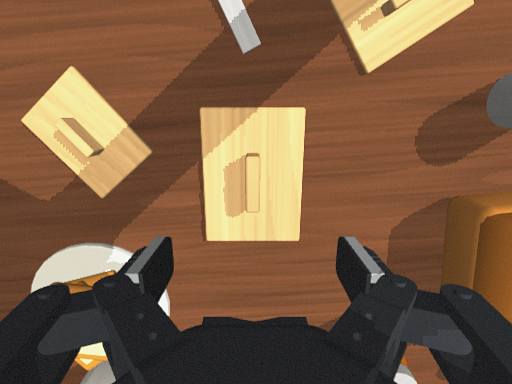

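The close view shows the 166×121 lid at (253,175) with its bar at (252,183). The fit error is 1.5%, giving (0.534,-0.296) and a yaw of -3.8°, which matches the tool. Descending.

```bash
python3 -m handwheel '[{"hand":0.2,"tx":0.009,"ty":-0.004,"tz":-0.1,"rx":0,"ry":0,"rz":0},{"hand":0.2,"tx":0,"ty":0,"tz":-0.1,"rx":0,"ry":0,"rz":0},{"hand":0.2,"tx":0,"ty":0,"tz":-0.1,"rx":0,"ry":0,"rz":0},{"hand":0.2,"tx":0,"ty":0,"tz":-0.06,"rx":0,"ry":0,"rz":0},{"hand":0.2,"tx":0,"ty":0,"tz":-0.03,"rx":0,"ry":0,"rz":0}]'
python3 -m handwheel '[{"hand":0.2,"tx":0,"ty":0,"tz":-0.02,"rx":0,"ry":0,"rz":0},{"hand":0.2,"tx":0,"ty":0,"tz":-0.015,"rx":0,"ry":0,"rz":0},{"hand":0.2,"tx":0,"ty":0,"tz":0,"rx":0,"ry":0,"rz":0},{"hand":0.2,"tx":0,"ty":0,"tz":0,"rx":0,"ry":0,"rz":0}]'
python3 -c "
from al import *
rem(86.2,[.534,-.296,.026])"
```

```text
t: 16.65
tcp_pos: [0.533, -0.2959, 0.0402]
orientation: [-0.105, -3.135, -0.006]
contact_force: [-0.5, -0.3, 0.3]
width: 0.0514
grasp_force: 0.0
t: 17.05
tcp_pos: [0.5348, -0.2972, 0.0304]
orientation: [0.104, 3.139, -0.001]
contact_force: [-0.9, -0.1, -0.2]
width: 0.0511
grasp_force: 0.0
q [-0.63  0.72  1.51  0.    0.92 -2.14] rot [ 0.001  0.002 -0.   ] shift [-0.002   0.0029 -0.011 ]
```

```bash
python3 -m handwheel '[{"hand":0.2,"tx":0,"ty":0.003,"tz":-0.01,"rx":0,"ry":0,"rz":0},{"hand":-1,"tx":0,"ty":0,"tz":0,"rx":0,"ry":0,"rz":0},{"hand":-1,"tx":0,"ty":0,"tz":0,"rx":0,"ry":0,"rz":0},{"hand":-1,"tx":0,"ty":0,"tz":0,"rx":0,"ry":0,"rz":0},{"hand":-1,"tx":0,"ty":0,"tz":0,"rx":0,"ry":0,"rz":0}]'
python3 -m handwheel '[{"hand":-1,"tx":0,"ty":0,"tz":0,"rx":0,"ry":0,"rz":0},{"hand":-1,"tx":0,"ty":0,"tz":0,"rx":0,"ry":0,"rz":0},{"hand":-1,"tx":0,"ty":0,"tz":0.02,"rx":0,"ry":0,"rz":0},{"hand":-1,"tx":0,"ty":0,"tz":0.05,"rx":0,"ry":0,"rz":0},{"hand":-1,"tx":0,"ty":0,"tz":0.08,"rx":0,"ry":0,"rz":0}]'
```

```text
t: 17.55
tcp_pos: [0.5345, -0.2958, 0.0258]
orientation: [0.104, 3.139, -0.0]
contact_force: [-0.0, 0.3, 3.2]
width: 0.0154
grasp_force: 59.7
t: 18.05
tcp_pos: [0.5326, -0.2944, 0.0837]
orientation: [-0.104, -3.135, -0.007]
contact_force: [0.3, -0.0, -2.2]
width: 0.0147
grasp_force: 58.9
```

```bash
python3 -m handwheel '[{"hand":-1,"tx":0,"ty":0,"tz":0.08,"rx":0,"ry":0,"rz":0},{"hand":-1,"tx":0,"ty":0,"tz":0.1,"rx":0,"ry":0,"rz":0},{"hand":-1,"tx":0,"ty":0,"tz":0.1,"rx":0,"ry":0,"rz":0},{"hand":-1,"tx":0,"ty":0.03,"tz":0.1,"rx":0,"ry":0,"rz":0},{"hand":-1,"tx":0,"ty":0.06,"tz":0.05,"rx":0,"ry":0,"rz":0}]'
python3 -m handwheel '[{"hand":-1,"tx":0,"ty":0.08,"tz":0,"rx":0,"ry":0,"rz":0},{"hand":-1,"tx":0,"ty":0.1,"tz":0,"rx":0,"ry":0,"rz":0},{"hand":-1,"tx":0,"ty":0.1,"tz":0,"rx":0,"ry":0,"rz":0},{"hand":-1,"tx":0,"ty":0.1,"tz":0,"rx":0,"ry":0,"rz":0},{"hand":-1,"tx":0,"ty":0.1,"tz":0,"rx":0,"ry":0,"rz":0}]'
python3 -c "
from al import *
rem(82.6,[.5537,.3133,.25])"
```

```text
t: 18.55
tcp_pos: [0.5346, -0.2608, 0.2609]
orientation: [0.107, 3.136, -0.003]
contact_force: [0.8, -0.0, -1.7]
width: 0.0149
grasp_force: 59.0
t: 19.05
tcp_pos: [0.5334, -0.0658, 0.2571]
orientation: [-0.104, -3.138, -0.002]
contact_force: [0.3, 0.4, -2.4]
width: 0.0148
grasp_force: 58.9
q [-0.27  0.35  1.46  0.    1.33 -1.77] rot [-0.001 -0.002 -0.08 ] shift [ 0.0506  0.9479 -0.0177]
```

```bash
python3 -m handwheel '[{"hand":-1,"tx":0,"ty":0.1,"tz":0,"rx":0,"ry":0,"rz":0},{"hand":-1,"tx":0.005,"ty":0.1,"tz":0,"rx":0,"ry":0,"rz":-0.02},{"hand":-1,"tx":0.005,"ty":0.1,"tz":0,"rx":0,"ry":0,"rz":-0.02},{"hand":-1,"tx":0.01,"ty":0.1,"tz":0,"rx":0,"ry":0,"rz":-0.02},{"hand":-1,"tx":0.01,"ty":0.1,"tz":0,"rx":0,"ry":0,"rz":-0.02}]'
python3 -m handwheel '[{"hand":-1,"tx":0.01,"ty":0.1,"tz":0,"rx":0,"ry":0,"rz":0},{"hand":-1,"tx":0.01,"ty":0.1,"tz":0,"rx":0,"ry":0,"rz":0},{"hand":-1,"tx":0,"ty":0.1,"tz":0,"rx":0,"ry":0,"rz":0},{"hand":-1,"tx":0,"ty":0.08,"tz":0,"rx":0,"ry":0,"rz":0},{"hand":-1,"tx":0,"ty":0.05,"tz":0,"rx":0,"ry":0,"rz":0}]'
python3 -m handwheel '[{"hand":-1,"tx":0,"ty":0,"tz":0,"rx":0,"ry":0,"rz":0}]'
python3 - <<'E'
from al import *
rem(82.6,[.5537,.3133,.15])
A,B=cam('scene'),cam('side')
for p in (A,B):
    print('lid',[(onz(p,a['centre'],.23).round(3),round(a['confidence'],2)) for a in nets.place_of(p,'lid')[:2]],'rim',[(onz(p,a['centre'],.055).round(3),round(a['confidence'],2)) for a in nets.place_of(p,'dish_rim')[:2]])
    print('dish',fit([p],'dish',(.160,.115,.055),[.553,.313,-.12]))
E
```

```text
t: 19.55
tcp_pos: [0.5455, 0.1341, 0.2571]
orientation: [-0.203, -3.134, -0.001]
contact_force: [-0.7, -0.7, -2.0]
width: 0.0151
grasp_force: 58.9
t: 20.05
tcp_pos: [0.5531, 0.3069, 0.2566]
orientation: [-0.199, -3.133, -0.001]
contact_force: [0.1, -0.2, -1.8]
width: 0.0151
grasp_force: 58.9
t: 20.15
tcp_pos: [0.553, 0.3071, 0.2564]
orientation: [-0.197, -3.133, -0.001]
contact_force: [-0.3, -0.3, -3.2]
width: 0.0148
grasp_force: 59.0
q [ 0.39  0.54  1.17  0.    1.44 -1.06] rot [-0.001 -0.003 -0.005] shift [ 0.0016  0.0155 -0.2659]
lid [(array([0.55 , 0.313, 0.23 ]), 0.71), (array([ 0.566, -0.304,  0.23 ]), 0.63)] rim [(array([0.553, 0.312, 0.055]), 0.77)]
dish (1, np.float64(1.183), array([0.5522, 0.313 ]), np.float64(-7.77))
lid [(array([ 0.28 , -0.345,  0.23 ]), 0.92), (array([ 0.368, -0.613,  0.23 ]), 0.8)] rim [(array([0.558, 0.32 , 0.055]), 0.72)]
dish (1, np.float64(0.12), array([0.5529, 0.3111]), np.float64(-7.22))
```

The dish estimates agree: (0.553,0.313), yaw about -7.4°. Lowering to 15 mm above the rim.

```bash
python3 -m handwheel '[{"hand":-1,"tx":0,"ty":0.008,"tz":-0.08,"rx":0,"ry":0,"rz":0},{"hand":-1,"tx":0,"ty":0.006,"tz":-0.1,"rx":0,"ry":0,"rz":0},{"hand":-1,"tx":0,"ty":0,"tz":-0.08,"rx":0,"ry":0,"rz":0},{"hand":-1,"tx":0,"ty":0,"tz":-0.06,"rx":0,"ry":0,"rz":0},{"hand":-1,"tx":0,"ty":0,"tz":-0.04,"rx":0,"ry":0,"rz":0}]'
python3 -m handwheel '[{"hand":-1,"tx":0,"ty":0,"tz":-0.025,"rx":0,"ry":0,"rz":0},{"hand":-1,"tx":0,"ty":0,"tz":-0.012,"rx":0,"ry":0,"rz":0},{"hand":-1,"tx":0,"ty":0,"tz":0,"rx":0,"ry":0,"rz":0},{"hand":-1,"tx":0,"ty":0,"tz":0,"rx":0,"ry":0,"rz":0},{"hand":-1,"tx":0,"ty":0,"tz":0,"rx":0,"ry":0,"rz":0}]'
python3 - <<'E'
from al import *
rem(82.6,[.5537,.3133,.096])
A,B=cam('scene'),cam('side')
cv2.imwrite('pics/p10.png',np.hstack([cv2.resize(A['pixels'][180:380,250:500],(400,320)),cv2.resize(B['pixels'][90:270,120:345],(400,320))])[:,:,::-1])
E
```

```text
t: 21.05
tcp_pos: [0.5535, 0.3091, 0.1111]
orientation: [-0.203, -3.132, 0.001]
contact_force: [0.6, -0.4, -1.6]
width: 0.0151
grasp_force: 59.0
t: 21.55
tcp_pos: [0.5548, 0.3102, 0.0996]
orientation: [0.202, 3.133, 0.002]
contact_force: [0.4, -0.3, -2.3]
width: 0.0149
grasp_force: 59.0
q [ 0.39  0.67  1.38  0.    1.09 -1.05] rot [-0.002  0.002 -0.   ] shift [-0.0027  0.0077 -0.0091]
```

View pics/p10.png

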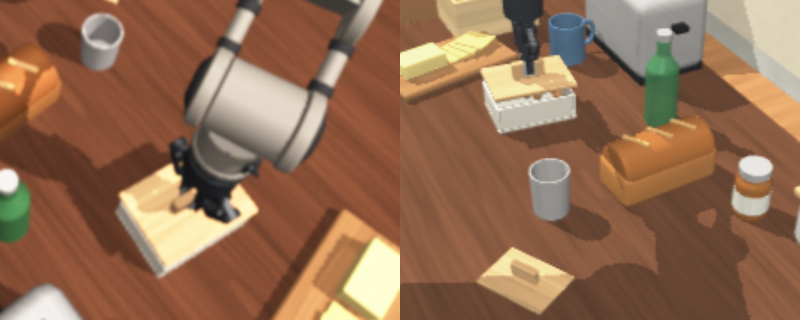

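The lid is held level and square just above the dish, with a gap showing under it. The cup is upright at (100,42), and the loaf, bottle and jar are in place. One small trim, then I'll hand in.

```bash
python3 -m handwheel '[{"hand":-1,"tx":-0.002,"ty":0.007,"tz":-0.007,"rx":0,"ry":0,"rz":0},{"hand":-1,"tx":0,"ty":0,"tz":0,"rx":0,"ry":0,"rz":0},{"hand":-1,"tx":0,"ty":0,"tz":0,"rx":0,"ry":0,"rz":0},{"hand":-1,"tx":0,"ty":0,"tz":0,"rx":0,"ry":0,"rz":0},{"hand":-1,"tx":0,"ty":0,"tz":0,"rx":0,"ry":0,"rz":0}]' && python3 -c "
from h import *
print(workorder.job_done())"
```

```text
t: 22.15
tcp_pos: [0.5535, 0.3128, 0.0957]
orientation: [-0.202, -3.135, -0.001]
contact_force: [0.7, -0.5, -1.7]
width: 0.0151
grasp_force: 59.0
the job is handed in; nothing more can be done
None
```

The job is handed in; no verdict came back. All six nuts are in the dish, the empty cup stands upright where it stood, and the lid is held level and square about 15 mm above the rim, with the loaf, bottle and jar left where they were.

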